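# Assemble a membrane filter holder on the vacuum manifold

### The arm

A 7-joint arm with a two-finger parallel gripper is mounted at the origin on a cart in front of the work surface, level with it; the furniture and walls round the work are solid. World frame = base frame: x ahead of the robot, y to its left, z up, the work surface at z = 0. Lengths are in m, angles in rad, forces in N, time in s.
With the tool pointing down it reaches from about 0.425 to 0.925 m from the base axis. Payload 6.8 kg.
Tool frame: the origin (TCP) lies at the very end of the fingers, on their centre line; the grasp point (between the pads) lies 19 mm behind it; z points along the fingers, y is the line along which they close (so a half turn about z gives the same grasp; the last joint's range is limited). The gripper opens to 85 mm and grips with 20 to 120 N. Pads are 22 mm wide; open, the fingers measure 114 mm over their backs; the gripper's body (76 mm by 85 mm) begins 54 mm behind the grasp point. The pads swing forward as they close: fully open they stand 13 mm farther back than shut.
Start: joints at [-1.414, 0.477, 0.022, 1.555, -0.011, 1.109, -0.083], TCP at [0.177, 0.651, 0.192] pointing down, gripper open.
Joint ranges: [-2.96, 2.96], [-0.34, 2.1], [-1.41, 1.46], [0.24, 2.44], [-1.37, 4.51], [0.17, 1.92], [-2.96, 2.96]. Speed limits (rad/s): [2.39, 2.39, 3.14, 3.14, 3.14, 3.14, 3.14].

### API

Orientations are given as a unit quaternion [w, x, y, z].
In Python, from station import bot gives the robot as it stands.
- The arm moves only by the tool apply_moves, never from a script. Its argument "deltas" is a list of rows, each a list of 3 entries, a list of its own where there are three numbers: the closure, from 0 (fully open) to 1 (shut), then the shift along the tool's x, y, z in units of 0.2 m (1.0 is 0.2 m), then the turn about the tool's z in units of 2 pi rad (1.0 is 2 pi rad). A call has 1 to 12 rows; each row is the pose to reach, as a shift and turn from the pose commanded when the call began, along the tool's axes at that moment, turning the shorter way round; what a row does not reach only later rows make up. A row lasts 1/10 s, in which the tool goes at most 50 mm and 8.59 degrees, less where a joint would pass 70% of its speed; a pose out of reach is approached as far as the arm can. A call with a number of a shift or a turn outside -1 to 1 is refused whole. A call with a gripper value outside its range is refused whole. The fingers move at their own pace and stop on an object; "squeeze" is the grip in N (left out, the last holds). Time passes only in rows, so rows that repeat a pose let the fingers close. It gives the time, the measured TCP pose, the force, the opening and the grip force at its end, in the units of the state.
- bot.get_obs(): the state, without advancing time (a new reading comes with each control period).
- bot.read_camera(name): name is "scene" or "top" or "wrist"; returns a dict with "color" (420x560x3 uint8, red, green, blue), "intrinsics" (3x3 intrinsics, pixels), "pose" (4x4, takes a point from camera to world coordinates); the wrist camera has in their place "hand_eye" (4x4, takes a point from camera to tool coordinates, whose origin is the TCP and whose axes are the flange's). Camera axes: x right, y down, z forward; pixel columns grow to the right and rows downward; lengths in m; the calibration is good to about 2 mm. A picture is of the moment at which its call begins: read the wrist's pose just before it. There is no depth.
- bot.hand_in(): hands the job in; it is judged then, once.
Trained networks look in a picture, given as the dict that the camera call returned (one of the last four; its "shot" number tells which), for a name from the list of things; names that differ only in an ending like _2 or _b are one class to them, and where a whole thing is asked for, a point or a joint stands for the part that bears it (a point fixed in the world has none). Each returns a list of dicts, best first, with "confidence" (0 to 1); they miss things now and then, are a little off and sometimes report something else, mostly with a low value. They report only what shows in the picture. A call takes as long as a camera call.
- bot.look_for(picture, target): "point" ([x, y, z] in m, in world coordinates, good to about 4 mm: the middle of the surface that is visible of it).
The state is a dict: "t": time; "q": joint angles; "joint_vel": joint speeds; "joint_torque": joint torques, N m; "eef_pos": TCP position; "tool_rot": TCP orientation; "contact_force": force on the tool from outside, world axes, zero at the start; "torque": the same for the moment, N m; "gripper_width": opening from 0.0 (shut) to 1.0 (fully open); "grasp_force": force on a finger pad.
Only numpy, scipy, OpenCV 4.12 (cv2) and the standard library are available. Lean on these libraries where they do the work, as an engineer would, in place of code of your own. Each camera call takes 0.05 s, during which the arm holds its last target. There are 200 camera calls.

### The job

Put the steel filter holder together on the open port of the vacuum manifold (the port with the bare spigot, not the one under the rubber cap), building upwards one piece at a time: first the filter base over the spigot, then the perforated support disc into the recess of the base, then the wide funnel over the disc, and last the lid on the funnel. Every piece must sit fully home and level on the one below, and the narrow funnel, which belongs to a smaller holder, stays standing where it is.

Things in the scene. Friction and masses are not known exactly. Their poses are not given: they have to be found in the camera images.
- manifold: Vacuum manifold, fixed: brushed-steel box 58 mm deep, 220 mm long, 50 mm high, on rubber feet; two black tap handles on the front, hose nozzle behind. Origin: centre of its underside on the bench; y along its length, x to the back, z up. Its two ports stand on the top face, 60 mm either side of the centre along y; which of them is open changes.
- open_port: Open port, fixed: steel flange 46 mm across, 3 mm thick, with a bare upright spigot in its centre, 15 mm in diameter, tapered above 14 mm to 9 mm at the tip, 22 mm above the origin. Origin: centre of the flange's underside, on the manifold's top face 50 mm above the bench; z up.
- capped_port: The other port, fixed, not used: the same flange under a black rubber cap 32 mm across, its top 30 mm above the origin. Origin: centre of the flange's underside, on the manifold's top face; z up.
- filter_base: Filter base, loose, 0.22 kg, upright: steel, 39 mm high. Cup 58 mm across from z 31 to 39 mm (grip here), on a foot 36 mm across. Recess in the top 51 mm wide, floor at z 36 mm with drain hole and grooves. Bore from below 19 mm wide, 24 mm deep, slips over the spigot; seated, its underside is on the flange, 3 mm above the port's origin. Origin: centre of underside; z up.
- support_disc: Support disc, loose, 0.06 kg, lying right way up: flat round steel disc 47 mm across, 12 mm thick, a field of small holes on top, edges chamfered (2.5 mm above, 2 below). Seated, it lies on the floor of the base's recess, its upper 9 mm standing out; grip it across 47 mm, fingertips at z 3.5 to 6 mm. Origin: centre of underside; z up.
- wide_funnel: Wide funnel, loose, 0.16 kg, upright: open steel tube 54 mm across (49 inside, rim 55.6; grip the tube), 84 mm high, collar 60 mm across on its lowest 12 mm. A socket underneath, 51 mm wide, 6 mm deep, takes the disc's upper part; its ledge (36 mm opening) rests on the disc, so the seated underside is 6 mm above the disc's underside. Origin: centre of underside; z up.
- narrow_funnel: Narrow funnel, loose, upright: same make and height (84 mm) as the wide one, but the tube is only 34 mm across (collar 38 mm). Not used; it must stay where it stands. Origin: centre of underside; z up.
- funnel_lid: Lid, loose, 0.08 kg, right way up: round steel plate 60 mm across (top at z 10.5 mm), black knob 18 mm across from z 13 to 35 mm (grip here), plug 45 mm across below. The plug (lowest 6 mm) enters the wide funnel's mouth and the plate rests on its top edge; the seated underside is 78 mm above the funnel's underside. Origin: centre of the plug's underside; z up.

How it is judged:
On the way, in this order (a step that is already met when the one before it is completed fails the run):
1. the filter base is pushed down over the spigot of the open port (horizontal distance between filter_base and open_port below 0.004 m and z of filter_base in the frame of open_port between 0.001 and 0.005 m and angle between filter_base's own z axis and vertical below 0.05 rad), for 0.2 s.
2. the support disc lies in the recess of the base (horizontal distance between support_disc and filter_base below 0.004 m and z of support_disc in the frame of filter_base between 0.0345 and 0.0375 m and angle between support_disc's own z axis and vertical below 0.05 rad), for 0.2 s.
3. the wide funnel is seated over the support disc (horizontal distance between wide_funnel and support_disc below 0.004 m and z of wide_funnel in the frame of support_disc between 0.004 and 0.008 m and angle between wide_funnel's own z axis and vertical below 0.05 rad), for 0.2 s.
4. the lid is on the wide funnel (horizontal distance between funnel_lid and wide_funnel below 0.004 m and z of funnel_lid in the frame of wide_funnel between 0.076 and 0.08 m and angle between funnel_lid's own z axis and vertical below 0.05 rad), for 0.2 s.
At the end, for the whole second after the job is handed in: Base on the open port, support disc in the base, wide funnel on the disc and lid on the funnel: each centred on the piece below within 4 mm, at its seated height within 2 mm (the disc within 1.5 mm), and within 0.05 rad of upright, all at rest (below 0.02 m/s and 0.3 rad/s) (all of step 1 and all of step 2 and all of step 3 and all of step 4 and linear speed of each of filter_base, support_disc, wide_funnel, funnel_lid below 0.02 m/s and angular speed of each of filter_base, support_disc, wide_funnel, funnel_lid below 0.3 rad/s); the robot touches nothing.
It fails at once if the narrow funnel is shifted by more than 20 mm or tipped (distance of narrow_funnel from where it was at the start of the episode above 0.02 m or angle between narrow_funnel's own z axis and vertical above 0.3 rad).
It also fails if it takes over 96 s, if anything falls off the work surface, if the arm or the gripper's body presses on something with over 40 N, if the wrist force passes 120 N, or if a joint passes its speed limit or range.

## Working session

There is one attempt and no reset: what is moved stays moved. The work goes in short steps, Python scripts to look and compute and a tool call to move; the robot and the scene stay as the last step left them, time stands still between calls to the robot, and variables do not carry over. Pictures are saved under pics/ and viewed, at most 14 in all, crops included, and the job is handed in when it is done.

Besides the shell and the picture viewer there is one more tool, called after "Call:" as name(argument=value, ...) on one line, values as JSON. apply_moves: Moves the arm, as the interface text tells. Its arguments: {"type":"object","properties":{"deltas":{"type":"array","items":{"type":"array"}},"squeeze":{"type":"number"}},"required":["deltas"]}

```bash
mkdir -p pics; ls
python3 - <<'E'
from station import bot
import cv2,numpy as np
s=bot.get_obs(); print({k:np.round(v,3).tolist() for k,v in s.items()})
for c in ("scene","top"):
    p=bot.read_camera(c); cv2.imwrite(f"pics/{c}0.png",p["color"][:,:,::-1])
    print(c,np.round(p["intrinsics"],1).tolist(),np.round(p["pose"],3).tolist())
    for n in "manifold open_port capped_port filter_base support_disc wide_funnel narrow_funnel funnel_lid".split():
        print(n,[(np.round(d["point"],3).tolist(),round(d["confidence"],2)) for d in bot.look_for(p,n)[:3]])
print(bot.get_obs()["t"])
E
```

```text
pics
{'t': 0.0, 'q': [-1.414, 0.478, 0.022, 1.556, -0.012, 1.109, -0.083], 'joint_vel': [-0.0, 0.002, 0.002, 0.001, 0.0, -0.001, -0.0], 'joint_torque': [0.0, -59.647, 1.608, -28.118, 0.012, 0.01, -0.0], 'eef_pos': [0.176, 0.651, 0.191], 'tool_rot': [-0.0, 0.132, 0.991, -0.001], 'contact_force': [-0.528, -0.461, 0.283], 'torque': [-0.048, 0.017, 0.0], 'grasp_force': 0.0, 'gripper_width': 1.004}
scene [[464.3, 0.0, 285.9], [0.0, 464.3, 212.0], [0.0, 0.0, 1.0]] [[0.664, -0.378, 0.644, -0.402], [-0.747, -0.33, 0.577, -0.875], [-0.006, -0.865, -0.502, 0.827], [0.0, 0.0, 0.0, 1.0]]
manifold [([0.577, 0.046, 0.044], 0.84)]
open_port [([0.574, 0.118, 0.052], 0.52), ([0.602, -0.003, 0.067], 0.43)]
capped_port [([0.604, -0.001, 0.066], 0.44)]
filter_base [([0.539, -0.4, 0.034], 0.87)]
support_disc [([0.52, -0.273, 0.014], 0.51)]
wide_funnel []
narrow_funnel [([0.629, -0.273, 0.053], 0.79)]
funnel_lid []
top [[380.6, 0.0, 276.1], [0.0, 380.6, 210.3], [0.0, 0.0, 1.0]] [[-0.002, -0.995, 0.1, 0.497], [-1.0, 0.003, 0.013, -0.005], [-0.013, -0.1, -0.995, 1.033], [0.0, 0.0, 0.0, 1.0]]
manifold [([0.594, 0.065, 0.051], 0.96)]
open_port [([0.581, 0.117, 0.053], 0.63), ([0.531, 0.295, 0.049], 0.53)]
capped_port [([0.608, 0.0, 0.057], 0.5)]
filter_base [([0.543, -0.4, 0.035], 0.81)]
support_disc [([0.531, -0.271, 0.013], 0.58), ([0.542, -0.399, 0.036], 0.39)]
wide_funnel [([0.532, 0.295, 0.047], 0.69)]
narrow_funnel [([0.641, -0.273, 0.045], 0.69)]
funnel_lid [([0.558, 0.432, 0.011], 0.77)]
0.9
```

View pics/scene0.png

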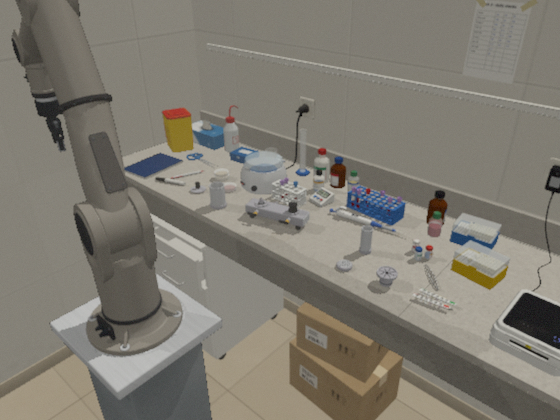

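View pics/top0.png

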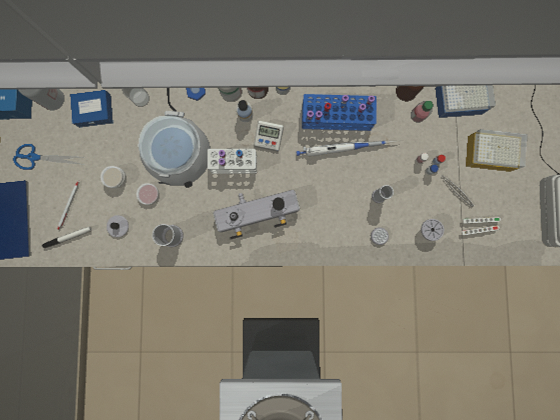

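The scene shows the manifold at about (277,212) and the base at (387,276). In the top view the open spigot is at (235,215), the cap at (278,204), the base at (432,230), the disc at (380,236), the narrow funnel at (385,193), the wide funnel at (166,235) and the lid at (117,226). The network's best hits agree with these.

```bash
cat > h.py <<'E'
from station import bot
import numpy as np, cv2
from scipy.spatial.transform import Rotation as R
def pose():
    s=bot.get_obs(); w,x,y,z=s["tool_rot"]; return np.array(s["eef_pos"]),R.from_quat([x,y,z,w]),s
def delta(tgt,yaw_y=None):
    """units for the shift to a world TCP target; yaw_y: wanted world angle of tool y (mod pi)"""
    p,r,s=pose(); d=r.inv().apply(np.array(tgt)-p)/0.2
    y=r.apply([0,1,0]); a=np.arctan2(y[1],y[0])
    t=0 if yaw_y is None else -((yaw_y-a+np.pi/2)%np.pi-np.pi/2)/(2*np.pi)
    print("pos",p.round(4),"yaw_y",round(a,3),"tilt",r.apply([0,0,1]).round(3),"q7",round(s["q"][6],2),"t",round(s["t"],2),"| delta",d.round(4),"turn",round(t,4))
def wrist(name=None):
    p,r,s=pose(); c=bot.read_camera("wrist")
    T=np.eye(4);T[:3,:3]=r.as_matrix();T[:3,3]=p; c["pose"]=T@np.array(c["hand_eye"])
    if name: cv2.imwrite(f"pics/{name}.png",c["color"][:,:,::-1])
    return c
def px(c,P):
    T=np.linalg.inv(c["pose"]); q=c["intrinsics"]@(T[:3,:3]@P+T[:3,3]); return q[:2]/q[2]
def back(c,uv,z):
    d=c["pose"][:3,:3]@np.linalg.inv(c["intrinsics"])@np.array([*uv,1.]); o=c["pose"][:3,3]
    return o+d*(z-o[2])/d[2]
E
python3 - <<'E'
from h import *
c=wrist(); print(np.round(c["hand_eye"],3).tolist(),np.round(c["intrinsics"],0).tolist())
for t in ([.53,.40,.22],[.53,.30,.22],[.558,.2,.22]): delta(t,np.pi/2)
E
```

```text
[[0.001, -0.955, -0.295, 0.076], [1.0, 0.001, -0.001, -0.001], [0.001, -0.295, 0.955, -0.182], [0.0, 0.0, 0.0, 1.0]] [[309.0, 0.0, 278.0], [0.0, 309.0, 207.0], [0.0, 0.0, 1.0]]
pos [0.1767 0.6515 0.1922] yaw_y 1.306 tilt [ 0.  0. -1.] q7 -0.08 t 0.95 | delta [-2.0342 -0.7512 -0.1389] turn -0.0421
pos [0.1767 0.6515 0.1922] yaw_y 1.306 tilt [ 0.  0. -1.] q7 -0.08 t 0.95 | delta [-2.1651 -1.2338 -0.139 ] turn -0.0421
pos [0.1767 0.6515 0.1922] yaw_y 1.306 tilt [ 0.  0. -1.] q7 -0.08 t 0.95 | delta [-2.4311 -1.6797 -0.139 ] turn -0.0421
```

Call:
apply_moves(deltas=[[0,[-1,-0.4,-0.14],-0.0421],[0,[-1,-0.4,-0.14],-0.0421],[0,[-1,-0.4,-0.14],-0.0421],[0,[-1,-0.4,-0.14],-0.0421],[0,[-1,-0.4,-0.14],-0.0421],[0,[-1,-0.4,-0.14],-0.0421]])

```text
t: 1.55
eef_pos: [0.3528, 0.5194, 0.2209]
tool_rot: [0.001, 0.004, 1.0, 0.0]
contact_force: [0.2, 0.1, 0.9]
gripper_width: 1.002
grasp_force: 0.0
```

Run:
```python
from h import *
delta([.50,.40,.22],np.pi/2)
```

```text
pos [0.3528 0.5194 0.2209] yaw_y 1.564 tilt [ 0.002  0.    -1.   ] q7 0.5 t 1.55 | delta [-0.7401 -0.5917  0.0062] turn -0.0011
```

Call:
apply_moves(deltas=[[0,[-0.74,-0.6,0],0],[0,[-0.74,-0.6,0],0],[0,[-0.74,-0.6,0],0],[0,[-0.74,-0.6,0],0],[0,[-0.74,-0.6,0],0],[0,[-0.74,-0.6,0],0]])

```text
t: 2.15
eef_pos: [0.4961, 0.4028, 0.2198]
tool_rot: [-0.0, 0.0, 1.0, 0.0]
contact_force: [-0.6, 0.6, -0.3]
gripper_width: 1.0
grasp_force: 0.0
```

Run:
```python
from h import *
c=wrist("w1")
for n in "open_port wide_funnel funnel_lid".split():
    print(n,[(np.round(d["point"],4).tolist(),px(c,d["point"]).round(1).tolist(),round(d["confidence"],2)) for d in bot.look_for(c,n)[:3]])
delta([.50,.20,.22],np.pi/2)
```

```text
open_port [([0.5754, 0.1241, 0.0532], [50.5, 245.1], 0.87)]
wide_funnel [([0.5353, 0.2874, 0.0519], [181.2, 213.7], 0.77)]
funnel_lid [([0.5541, 0.4385, 0.0082], [304.8, 216.9], 0.55)]
pos [0.4947 0.4042 0.22  ] yaw_y 1.574 tilt [-0.001  0.001 -1.   ] q7 0.82 t 2.35 | delta [-2.2900e-02 -1.0211e+00 -6.0000e-04] turn 0.0006
```

View pics/w1.png

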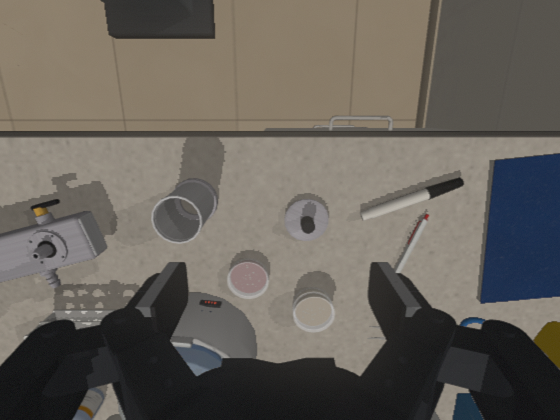

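Lid at (307,219), wide funnel mouth at (178,219), spigot at (45,250). I'll refine these with a rectified circle fit.

```bash
cat >> h.py <<'E'
def circ(c,xy,z,r,half=None,name=None,tol=2):
    """rectify plane z round xy at 0.25 mm/px, score circles of radius ~r (m) by radial gradient; returns world centre"""
    half=half or r+.02; m=.00025; n=int(half/m)
    g=np.arange(-n,n+1)*m; X,Y=np.meshgrid(g+xy[0],g+xy[1])
    P=np.stack([X,Y,np.full_like(X,z)],-1).reshape(-1,3); T=np.linalg.inv(c["pose"])
    q=(P@T[:3,:3].T+T[:3,3])@np.array(c["intrinsics"]).T; q=(q[:,:2]/q[:,2:]).astype(np.float32).reshape(*X.shape,2)
    im=cv2.remap(cv2.cvtColor(c["color"],cv2.COLOR_RGB2GRAY),q[...,0],q[...,1],cv2.INTER_CUBIC)
    f=cv2.GaussianBlur(im.astype(np.float32),(0,0),4); gx=cv2.Sobel(f,cv2.CV_32F,1,0);gy=cv2.Sobel(f,cv2.CV_32F,0,1)
    a=np.linspace(0,2*np.pi,180,endpoint=False); best=[]
    k=np.arange(-int(.009/m),int(.009/m)+1,2)
    for R_ in np.arange(r/m-tol/.25*.5,r/m+tol/.25*.5+.1,1):
        ca,sa=np.cos(a),np.sin(a)
        ux,uy=np.meshgrid(k,k)
        ix=(ux[...,None]+n+R_*ca).round().astype(int); iy=(uy[...,None]+n+R_*sa).round().astype(int)
        v=np.abs(gx[iy,ix]*ca+gy[iy,ix]*sa); s=np.minimum(v,np.percentile(v,90)).mean(-1)
        j=np.unravel_index(s.argmax(),s.shape); best.append((s[j],ux[j],uy[j],R_*m,s[j]/s.mean()))
    b=max(best); o=np.array([xy[0]+b[1]*m,xy[1]+b[2]*m])
    if name:
        v=cv2.cvtColor(im,cv2.COLOR_GRAY2BGR); cv2.circle(v,(n+b[1],n+b[2]),int(b[3]/m),(0,255,0),1); cv2.imwrite(f"pics/{name}.png",v)
    return o.round(4),round(b[3],4),round(float(b[4]),2)
def find(c,n,z,r,xy=None,name=None):
    if xy is None:
        l=bot.look_for(c,n)
        if not l: return print(n,"none")
        xy=l[0]["point"][:2]
    o=circ(c,xy,z,r,name=name); o2=circ(c,o[0],z,r,name=name); print(n,"net",np.round(xy,4),"circ",*o2)
E
python3 - <<'E'
from h import *
c=wrist()
find(c,"open_port",.053,.023,[.578,.12],name="c_port")
find(c,"wide_funnel",.084,.0275,[.533,.292],name="c_fun")
find(c,"funnel_lid",.0105,.030,[.556,.434],name="c_lid")
import cv2
I=[cv2.resize(cv2.imread(f"pics/c_{k}.png"),(260,260)) for k in("port","fun","lid")]
cv2.imwrite("pics/c.png",np.hstack(I))
E
```

```text
open_port net [0.578 0.12 ] circ [0.5775 0.1225] 0.022 1.63
wide_funnel net [0.533 0.292] circ [0.5305 0.293 ] 0.0265 3.01
funnel_lid net [0.556 0.434] circ [0.548 0.441] 0.029 2.32
```

View pics/c.png

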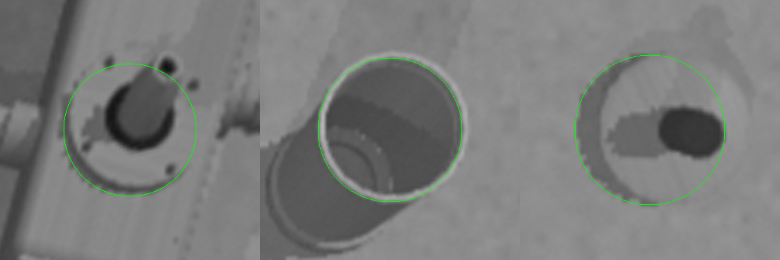

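Call:
apply_moves(deltas=[[0,[0,-1,0],0],[0,[0,-1,0],0],[0,[0,-1,0],0],[0,[0,-1,0],0],[0,[0,-1,0],0],[0,[0,-1,0],0]])

```text
t: 3.0
eef_pos: [0.4965, 0.2018, 0.2207]
tool_rot: [0.0, 0.001, 1.0, 0.0]
contact_force: [0.9, 1.3, 0.8]
gripper_width: 1.0
grasp_force: 0.0
```

Run:
```python
from h import *
c=wrist("w2")
find(c,"open_port",.053,.023,[.578,.12],name="c2_port")
find(c,"wide_funnel",.084,.0275,[.5305,.293],name="c2_fun")
for n in ("manifold","capped_port","open_port"): print(n,[np.round(d["point"],4).tolist() for d in bot.look_for(c,n)[:2]])
I=[cv2.resize(cv2.imread(f"pics/c2_{k}.png"),(300,300)) for k in("port","fun")]
cv2.imwrite("pics/c2.png",np.hstack(I))
print(px(c,[.578,.12,.072]))
delta([.50,.0,.22],np.pi/2)
```

```text
open_port net [0.578 0.12 ] circ [0.58   0.1185] 0.022 1.77
wide_funnel net [0.5305 0.293 ] circ [0.53   0.2905] 0.0265 2.95
manifold [[0.5825, 0.0743, 0.0459]]
capped_port [[0.6059, 0.0089, 0.0592]]
open_port [[0.5774, 0.119, 0.0518]]
[208.36339127 253.02581098]
pos [0.4963 0.2041 0.2201] yaw_y 1.574 tilt [-0.     0.001 -1.   ] q7 1.1 t 3.2 | delta [-0.0156 -1.0205  0.    ] turn 0.0005
```

View pics/c2.png

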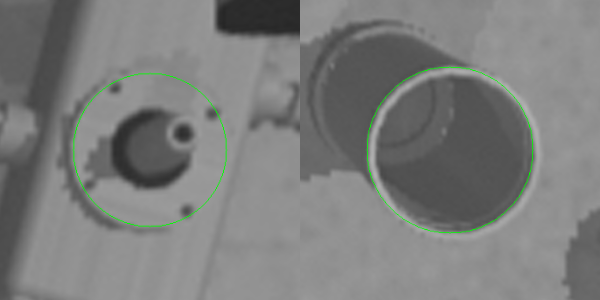

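Call:
apply_moves(deltas=[[0,[0,-1,0],0],[0,[0,-1,0],0],[0,[0,-1,0],0],[0,[0,-1,0],0],[0,[0,-1,0],0]])

```text
t: 3.7
eef_pos: [0.4965, -0.0047, 0.2204]
tool_rot: [0.0, 0.005, 1.0, -0.001]
contact_force: [-0.1, 1.1, 0.5]
gripper_width: 0.998
grasp_force: 0.0
```

Call:
apply_moves(deltas=[[0,[0,-1,0],0],[0,[0,-1,0],0],[0,[0,-1,0],0],[0,[0,-1,0],0],[0,[0,-1,0],0]])

```text
t: 4.2
eef_pos: [0.496, -0.2046, 0.2205]
tool_rot: [0.0, 0.004, 1.0, -0.002]
contact_force: [0.4, 0.9, 0.1]
gripper_width: 0.999
grasp_force: 0.0
```

Call:
apply_moves(deltas=[[0,[0,-0.75,0],0],[0,[0,-0.75,0],0],[0,[0,-0.75,0],0],[0,[0,-0.75,0],0],[0,[0,-0.75,0],0]])

```text
t: 4.7
eef_pos: [0.4972, -0.3478, 0.2195]
tool_rot: [-0.0, 0.0, 1.0, 0.0]
contact_force: [-0.2, 0.3, -0.6]
gripper_width: 1.001
grasp_force: 0.0
```

Run:
```python
from h import *
c=wrist("w3")
find(c,"filter_base",.039,.029,name="c3_base")
find(c,"support_disc",.0095,.0235,name="c3_disc")
find(c,"narrow_funnel",.084,.0175,name="c3_n")
I=[cv2.resize(cv2.imread(f"pics/c3_{k}.png"),(260,260)) for k in("base","disc","n")]
cv2.imwrite("pics/c3.png",np.hstack(I))
delta([.543,-.4,.1],np.pi/2)
```

```text
filter_base net [ 0.5417 -0.4015] circ [ 0.5437 -0.398 ] 0.028 2.34
support_disc net [ 0.5323 -0.2696] circ [ 0.5208 -0.2681] 0.0235 1.92
narrow_funnel net [ 0.6296 -0.2705] circ [ 0.6361 -0.27  ] 0.0165 2.99
pos [ 0.4977 -0.3456  0.22  ] yaw_y 1.574 tilt [-0.     0.001 -1.   ] q7 2.25 t 4.9 | delta [-0.2257 -0.2735  0.5995] turn 0.0005
```

View pics/c3.png

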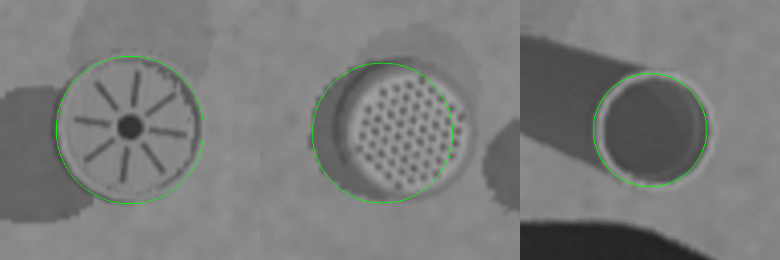

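Call:
apply_moves(deltas=[[0,[-0.23,-0.262,0],0],[0,[-0.23,-0.262,0.2],0],[0,[-0.23,-0.262,0.4],0],[0,[-0.23,-0.262,0.6],0],[0,[-0.23,-0.262,0.75],0],[0,[-0.23,-0.262,0.75],0],[0,[-0.23,-0.262,0.75],0]])

```text
t: 5.6
eef_pos: [0.5432, -0.3996, 0.0708]
tool_rot: [0.0, -0.001, 1.0, 0.0]
contact_force: [0.3, 0.9, 0.8]
gripper_width: 0.999
grasp_force: 0.0
```

Run:
```python
from h import *
c=wrist("w4")
find(c,"filter_base",.039,.029,[.5437,-.398],name="c4_base")
delta([.5437,-.398,.012],np.pi/2)
```

```text
filter_base net [ 0.5437 -0.398 ] circ [ 0.5432 -0.4005] 0.028 2.22
pos [ 0.5439 -0.4005  0.0721] yaw_y 1.572 tilt [ 0.002 -0.001 -1.   ] q7 2.37 t 5.65 | delta [0.0019 0.013  0.3005] turn 0.0001
```

View pics/w4.png

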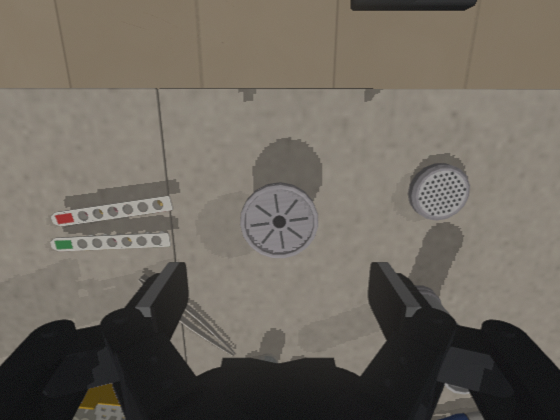

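Base at (279,221), centred under the hand. Descending and gripping.

Call:
apply_moves(deltas=[[0,[0,0,0.15],0],[0,[0,0,0.3],0],[0,[0,0,0.3],0],[0.5,[0,0,0.3],0],[0.6,[0,0,0.3],0],[0.6,[0,0,0.3],0],[0.6,[0,0,0.3],0],[0.6,[0,0,0.3],0],[0.6,[0,0,0.3],0]], squeeze=50)

```text
t: 6.55
eef_pos: [0.5426, -0.4006, 0.0105]
tool_rot: [0.0, 0.0, 1.0, -0.0]
contact_force: [0.3, 0.4, -0.4]
gripper_width: 0.401
grasp_force: 0.0
```

Run:
```python
from h import *
c=wrist("w5"); print({k:np.round(v,2).tolist() for k,v in pose()[2].items()})
```

```text
{'t': 6.6, 'q': [0.28, 0.71, 0.38, 1.7, -0.35, 0.8, 2.4], 'joint_vel': [0.0, 0.0, 0.0, -0.0, -0.0, 0.0, -0.0], 'joint_torque': [-0.0, -63.23, 9.31, -21.21, 0.01, 0.0, -0.0], 'eef_pos': [0.54, -0.4, 0.01], 'tool_rot': [0.0, 0.0, 1.0, -0.0], 'contact_force': [0.3, 0.07, -0.45], 'torque': [-0.01, 0.01, 0.01], 'grasp_force': 0.0, 'gripper_width': 0.39}
```

View pics/w5.png

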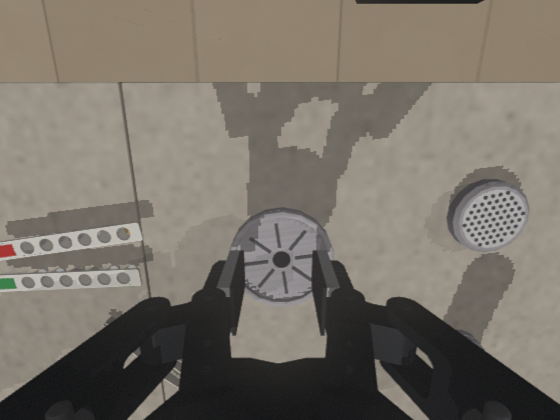

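Run:
```python
from h import *
c=bot.read_camera("scene"); p=pose()[0]
u=px(c,p); print(u, px(c,[.543,-.4,.039]), px(c,p+[0,0,.019]), px(c,p+[0,0,.041]))
x,y=u.astype(int); im=c["color"][y-70:y+35,x-70:x+70,::-1]
im=cv2.resize(im,None,fx=5,fy=5,interpolation=cv2.INTER_CUBIC); o=(u-[x-70,y-70])*5
cv2.drawMarker(im,tuple(int(a) for a in o),(0,0,255),0,15); cv2.imwrite("pics/s5.png",im)
```

```text
[385.67437385 281.30550291] [386.68477395 272.88430911] [386.37777164 275.87387844] [387.20541625 269.48282239]
```

View pics/s5.png

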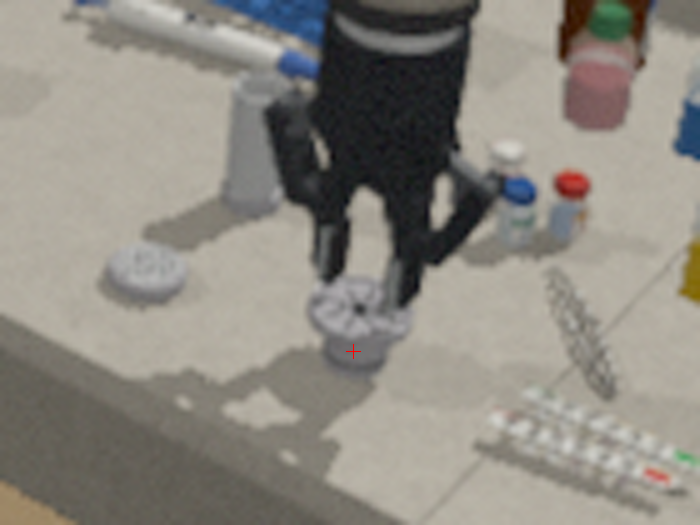

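The scene view shows the fingertips about 15 mm above the cup, with the cup top at (358,310) in the crop. Both cameras put the real fingertips roughly 40 mm above the reported TCP. I'll use that offset: open, go lower and grip again.

Call:
apply_moves(deltas=[[0,[0,0,0],0],[0,[0,0,0],0],[0,[0,0,0],0],[0,[0,0,0],0],[0,[0,0,0.08],0],[0,[0,0,0.14],0],[0,[0,0,0.19],0],[0,[0,0,0.19],0]])

```text
t: 7.45
eef_pos: [0.5409, -0.3993, -0.0304]
tool_rot: [-0.002, 0.0, 1.0, 0.001]
contact_force: [-0.9, 0.1, -0.5]
gripper_width: 1.003
grasp_force: 0.0
```

Call:
apply_moves(deltas=[[0.4,[0,0,0],0],[0.6,[0,0,0],0],[0.6,[0,0,0],0],[0.6,[0,0,0],0],[0.6,[0,0,0],0]])

```text
t: 7.95
eef_pos: [0.5431, -0.401, -0.027]
tool_rot: [0.001, 0.0, 1.0, -0.0]
contact_force: [0.2, 0.1, 4.0]
gripper_width: 0.656
grasp_force: 53.6
```

Call:
apply_moves(deltas=[[0.6,[0,0,-0.2],0],[0.6,[0,0,-0.45],0],[0.6,[0,0.1,-0.65],0],[0.6,[0,0.3,-0.65],0],[0.6,[0,0.55,-0.65],0],[0.6,[0,0.8,-0.65],0],[0.6,[0,1,-0.65],0],[0.6,[0,1,-0.65],0]])

```text
t: 8.75
eef_pos: [0.5427, -0.1921, 0.1012]
tool_rot: [-0.001, -0.005, 1.0, 0.003]
contact_force: [0.1, 0.3, -2.2]
gripper_width: 0.656
grasp_force: 54.5
```

Call:
apply_moves(deltas=[[0.6,[0,0.2,0],0],[0.6,[0,0.45,0],0],[0.6,[0,0.7,0],0],[0.6,[-0.1,0.9,0],0],[0.6,[-0.1,1,0],0],[0.6,[-0.1,1,0],0]])

```text
t: 9.35
eef_pos: [0.5626, 0.0039, 0.1016]
tool_rot: [-0.0, -0.003, 1.0, 0.001]
contact_force: [0.3, -0.2, -1.7]
gripper_width: 0.653
grasp_force: 54.5
```

Run:
```python
from h import *
s=pose()[2]; print(s["gripper_width"],s["grasp_force"],s["contact_force"])
c=wrist("w6")
find(c,"open_port",.053,.023,[.5785,.119])
for h in (.14,.15,.16): find(c,"filter_base",.006+h+.0,.029,pose()[0][:2])
print([np.round(d["point"],4).tolist() for d in bot.look_for(c,"open_port")[:2]])
delta([.579,.119,.1],np.pi/2)
```

```text
0.6527735278930891 54.50767578673549 [ 0.31150357 -0.17789537 -1.69599772]
open_port net [0.5785 0.119 ] circ [0.578 0.118] 0.024 1.76
filter_base net [0.5622 0.001 ] circ [0.5762 0.0055] 0.03 2.06
filter_base net [0.5622 0.001 ] circ [0.5702 0.0035] 0.0298 2.12
filter_base net [0.5622 0.001 ] circ [0.5622 0.0035] 0.0285 1.96
[]
pos [ 0.5621 -0.0011  0.1018] yaw_y 1.571 tilt [-0.001 -0.001 -1.   ] q7 1.67 t 9.45 | delta [-0.0847  0.6004  0.0086] turn 0.0
```

View pics/w6.png

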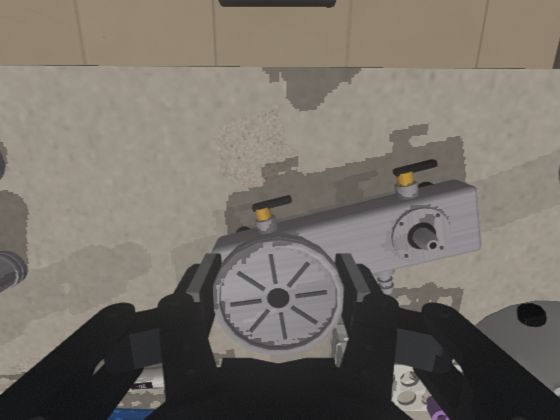

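Run:
```python
from h import *
P=[pose()[0]]
for i in range(4):
    c=wrist(); P.append(pose()[0])
print(np.round(P,4).tolist())
c["pose"][:3,3]+=np.mean(P,0)-P[-2]
g=cv2.cvtColor(c["color"],cv2.COLOR_RGB2GRAY)
w=g[280:315,260:298]; m=cv2.moments((w<70).astype(np.uint8),True); u=(260+m["m10"]/m["m00"],280+m["m01"]/m["m00"])
print("hole",u,back(c,u,.165), "tip",back(c,(433,246),.072), "mean",np.mean(P,0))
find(c,"open_port",.053,.023,[.5785,.119])
```

```text
[[0.5621, -0.0011, 0.1018], [0.562, -0.0021, 0.102], [0.5621, -0.0026, 0.1021], [0.5622, -0.0026, 0.1021], [0.5623, -0.0025, 0.1022]]
hole (278.1792452830189, 297.7358490566038) [ 0.564087   -0.00228016  0.165     ] tip [0.58125094 0.1127681  0.072     ] mean [ 0.56214251 -0.00217854  0.10202388]
open_port net [0.5785 0.119 ] circ [0.5785 0.1185] 0.022 1.67
```

Call:
apply_moves(deltas=[[0.6,[-0.08,0.15,0],0],[0.6,[-0.08,0.3,0],0],[0.6,[-0.08,0.3,0],0],[0.6,[-0.08,0.3,0],0],[0.6,[-0.08,0.3,0],0]])

```text
t: 10.15
eef_pos: [0.5784, 0.0575, 0.1022]
tool_rot: [-0.0, 0.001, 1.0, -0.0]
contact_force: [-0.6, -0.5, -1.2]
gripper_width: 0.654
grasp_force: 54.5
```

Run:
```python
from h import *
for i in range(3): c=wrist()
find(c,"open_port",.053,.023,[.5785,.1185])
u=px(c,[.5785,.1185,.053]);v=px(c,[.5785,.1185,.072]);print(u,v,pose()[0])
x,y=u.astype(int); y=min(y,360)
im=c["color"][y-50:y+50,x-60:x+60,::-1]; im=cv2.resize(im,None,fx=5,fy=5,interpolation=cv2.INTER_CUBIC)
for q,col in((u,(0,0,255)),(v,(0,255,0))): cv2.drawMarker(im,tuple(int(a) for a in (q-[x-60,y-50])*5),col,0,16)
cv2.imwrite("pics/w7.png",im); np.save("w7.npy",c["pose"]); print(x-60,y-50)
```

```text
open_port net [0.5785 0.1185] circ [0.579  0.1185] 0.0222 1.76
[355.87560993 213.58687966] [362.13209896 221.7921384 ] [0.57850516 0.05788735 0.10226674]
295 163
```

View pics/w7.png

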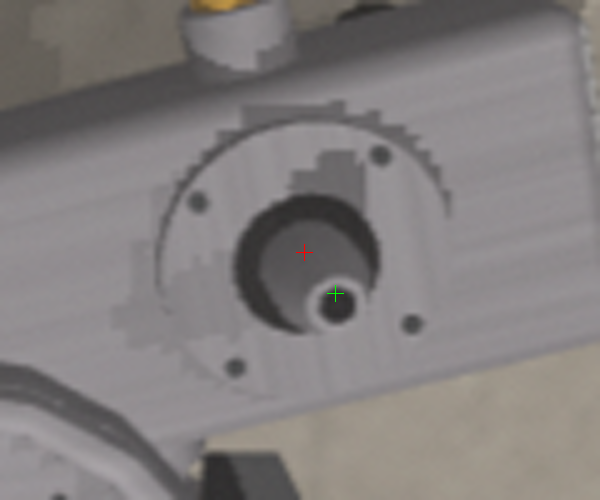

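Spigot tip at (336,303) in the crop, so the port is near (0.580, 0.119). Moving over it and lowering.

Call:
apply_moves(deltas=[[0.6,[0.002,0.15,0],0],[0.6,[0.002,0.304,0],0],[0.6,[0.002,0.304,0],0],[0.6,[0.002,0.304,0],0],[0.6,[0.002,0.304,0.08],0],[0.6,[0.002,0.304,0.16],0],[0.6,[0.002,0.304,0.24],0],[0.6,[0.002,0.304,0.3],0],[0.6,[0.002,0.304,0.34],0],[0.6,[0.002,0.304,0.34],0],[0.6,[0.002,0.304,0.34],0]])

```text
t: 11.4
eef_pos: [0.5786, 0.1199, 0.0345]
tool_rot: [0.0, 0.0, 1.0, -0.0]
contact_force: [-0.6, 0.5, -3.0]
gripper_width: 0.658
grasp_force: 54.5
```

Call:
apply_moves(deltas=[[0.6,[0,-0.002,0.02],0],[0.6,[0,-0.002,0.035],0],[0.6,[0,-0.002,0.045],0],[0.6,[0,-0.002,0.045],0],[0.6,[0,-0.002,0.045],0]])

```text
t: 11.9
eef_pos: [0.5785, 0.12, 0.0261]
tool_rot: [0.0, 0.0, 1.0, 0.0]
contact_force: [-2.2, -0.7, 5.2]
gripper_width: 0.654
grasp_force: 55.1
```

Call:
apply_moves(deltas=[[0,[0,0,0],0],[0,[0,0,0],0],[0,[0,0,0],0],[0,[0,0,0],0],[0,[0,0,-0.2],0],[0,[0,0,-0.4],0],[0,[0.12,-0.2,-0.6],0],[0,[0.24,-0.3,-0.6],0],[0,[0.24,-0.3,-0.6],0],[0,[0.24,-0.3,-0.6],0]])

```text
t: 12.9
eef_pos: [0.5301, 0.0596, 0.1456]
tool_rot: [0.0, 0.001, 1.0, 0.0]
contact_force: [1.4, -0.3, 0.3]
gripper_width: 0.998
grasp_force: 0.0
```

Run:
```python
from h import *
for i in range(3): c=wrist("w8")
find(c,"filter_base",.092,.029,[.58,.119],name="c8")
print([np.round(d["point"],4).tolist() for d in bot.look_for(c,"filter_base")[:2]])
delta([.530,-.268,.1],np.pi/2)
```

```text
filter_base net [0.58  0.119] circ [0.5805 0.119 ] 0.028 2.11
[[0.5774, 0.114, 0.0916]]
pos [0.5305 0.0609 0.1446] yaw_y 1.572 tilt [-0.001 -0.    -1.   ] q7 1.51 t 13.1 | delta [ 0.0046 -1.6445  0.2235] turn 0.0002
```

View pics/w8.png

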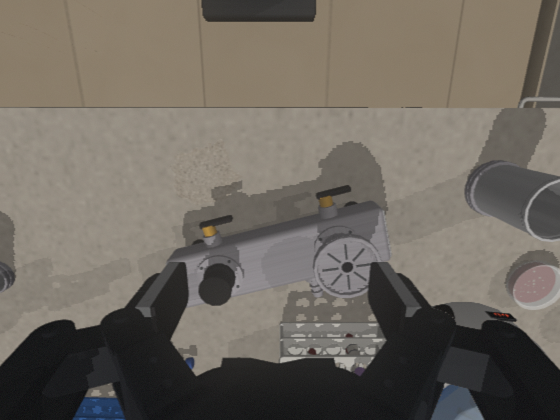

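Base seated and level at (347,267). Now the disc.

Call:
apply_moves(deltas=[[0,[0,-0.25,0],0],[0,[0,-0.5,0],0],[0,[0,-0.75,0],0],[0,[0,-1,0],0],[0,[0,-1,0],0]])

```text
t: 13.6
eef_pos: [0.5294, -0.1485, 0.1453]
tool_rot: [0.0, 0.005, 1.0, -0.002]
contact_force: [-0.4, 0.2, 0.4]
gripper_width: 1.003
grasp_force: 0.0
```

Call:
apply_moves(deltas=[[0,[0,-0.25,0.1],0],[0,[0,-0.5,0.3],0],[0,[0,-0.645,0.5],0],[0,[0,-0.645,0.6],0],[0,[0,-0.645,0.6],0],[0,[0,-0.645,0.6],0]])

```text
t: 14.2
eef_pos: [0.5303, -0.268, 0.0246]
tool_rot: [-0.001, -0.0, 1.0, 0.0]
contact_force: [0.1, -0.0, -0.2]
gripper_width: 1.0
grasp_force: 0.0
```

```bash
cat >> h.py <<'E'
def holes(c,xy,z,half=.032):
    """centre of the disc's field of small holes: local dark spots on plane z"""
    m=.0003; n=int(half/m); g=np.arange(-n,n+1)*m; X,Y=np.meshgrid(g+xy[0],g+xy[1])
    P=np.stack([X,Y,np.full_like(X,z)],-1).reshape(-1,3); T=np.linalg.inv(c["pose"])
    q=(P@T[:3,:3].T+T[:3,3])@np.array(c["intrinsics"]).T; q=(q[:,:2]/q[:,2:]).astype(np.float32).reshape(*X.shape,2)
    im=cv2.remap(cv2.cvtColor(c["color"],cv2.COLOR_RGB2GRAY),q[...,0],q[...,1],cv2.INTER_CUBIC)
    k=cv2.getStructuringElement(cv2.MORPH_ELLIPSE,(15,15)); b=cv2.morphologyEx(cv2.GaussianBlur(im,(0,0),1.5),cv2.MORPH_BLACKHAT,k)
    l,_,st,ce=cv2.connectedComponentsWithStats((b>20).astype(np.uint8))
    ok=[ce[i] for i in range(1,l) if 8<st[i,4]<110 and max(st[i,2:4])<16]
    ok=np.array(ok); med=np.median(ok,0); ok=ok[np.linalg.norm(ok-med,axis=1)<.021/m]
    (o,r)=cv2.minEnclosingCircle(ok.astype(np.float32))
    f=lambda a:np.round(np.array(xy)+(np.array(a)-n)*m,4)
    print("holes",len(ok),"mean",f(ok.mean(0)),"circle",f(o),"r",round(r*m,4))
    v=cv2.cvtColor(im,cv2.COLOR_GRAY2BGR)
    for p in ok: cv2.circle(v,tuple(int(a) for a in p),2,(0,255,0),-1)
    return v
E
python3 - <<'E'
from h import *
for i in range(3): c=wrist()
print([np.round(d["point"],4).tolist() for d in bot.look_for(c,"support_disc")[:2]])
v=holes(c,[.53,-.268],.012); cv2.imwrite("pics/hd.png",v)
delta([.53,-.268,-.038],np.pi/2)
E
```

```text
[[0.5322, -0.2691, 0.0193]]
holes 59 mean [ 0.5293 -0.2684] circle [ 0.5293 -0.2684] r 0.0176
pos [ 0.5319 -0.2681  0.0269] yaw_y 1.573 tilt [ 0.003 -0.    -1.   ] q7 2.25 t 14.4 | delta [0.0104 0.0007 0.3243] turn 0.0003
```

Call:
apply_moves(deltas=[[0.39,[0.0145,0,0],0],[0.39,[0.0145,0,0.1],0],[0.39,[0.0145,0,0.2],0],[0.39,[0.0145,0,0.26],0],[0.39,[0.0145,0,0.3],0],[0.39,[0.0145,0,0.315],0],[0.39,[0.0145,0,0.315],0],[0.39,[0.0145,0,0.315],0]])

```text
t: 15.2
eef_pos: [0.5277, -0.2694, -0.0372]
tool_rot: [0.0, 0.0, 1.0, -0.0]
contact_force: [-0.3, -1.1, 0.5]
gripper_width: 0.611
grasp_force: 0.0
```

Call:
apply_moves(deltas=[[0.39,[0,0,0.008],0],[0.39,[0,0,0.016],0],[0.39,[0,0,0.016],0]])

```text
t: 15.5
eef_pos: [0.5272, -0.2691, -0.041]
tool_rot: [-0.0, 0.0, 1.0, 0.0]
contact_force: [0.1, -0.5, 0.9]
gripper_width: 0.612
grasp_force: 0.0
```

Call:
apply_moves(deltas=[[0.39,[0,0,0.008],0],[0.39,[0,0,0.012],0],[0.39,[0,0,0.012],0]])

```text
t: 15.8
eef_pos: [0.5274, -0.2692, -0.0424]
tool_rot: [0.0, 0.0, 1.0, 0.0]
contact_force: [-2.2, 2.5, 11.4]
gripper_width: 0.607
grasp_force: 5.4
```

Call:
apply_moves(deltas=[[0.39,[-0.008,0,-0.03],0],[0.39,[-0.008,0,-0.03],0],[0.6,[-0.008,0,-0.03],0],[0.6,[-0.008,0,-0.03],0],[0.6,[-0.008,0,-0.03],0],[0.6,[-0.008,0,-0.03],0]], squeeze=40)

```text
t: 16.4
eef_pos: [0.5294, -0.2693, -0.0366]
tool_rot: [0.001, 0.0, 1.0, -0.0]
contact_force: [-0.6, 1.7, 10.3]
gripper_width: 0.522
grasp_force: 39.3
```

Call:
apply_moves(deltas=[[0.6,[0,0,-0.2],0],[0.6,[0,0,-0.45],0],[0.6,[0,0.1,-0.65],0],[0.6,[0,0.3,-0.65],0],[0.6,[0,0.55,-0.65],0],[0.6,[0,0.8,-0.65],0],[0.6,[0,1,-0.65],0],[0.6,[0,1,-0.65],0]])

```text
t: 17.2
eef_pos: [0.5288, -0.0616, 0.0919]
tool_rot: [-0.001, -0.005, 1.0, 0.002]
contact_force: [-0.0, -0.1, 0.0]
gripper_width: 0.518
grasp_force: 41.3
```

Call:
apply_moves(deltas=[[0.6,[-0.05,0.2,0],0],[0.6,[-0.1,0.45,0],0],[0.6,[-0.2,0.6,0],0],[0.6,[-0.25,0.6,0],0],[0.6,[-0.25,0.6,0],0],[0.6,[-0.25,0.6,0],0]])

```text
t: 17.8
eef_pos: [0.5783, 0.0486, 0.0922]
tool_rot: [-0.001, 0.001, 1.0, -0.001]
contact_force: [-0.5, 0.1, -0.4]
gripper_width: 0.515
grasp_force: 41.3
```

Run:
```python
from h import *
for i in range(3): c=wrist("w9")
p,r,s=pose(); print(s["gripper_width"],s["grasp_force"],s["contact_force"],p.round(4))
v=holes(c,p[:2],p[2]+.0366+.012); cv2.imwrite("pics/hd2.png",v)
find(c,"filter_base",.092,.029,[.58,.119],name="c9")
d=np.hstack([cv2.resize(v,(300,300)),cv2.resize(cv2.imread("pics/c9.png"),(300,300))]); cv2.imwrite("pics/m9.png",d)
```

```text
0.5213659819228543 41.34011199697852 [-0.38595019  0.42616624 -0.04306067] [0.5781 0.049  0.0925]
holes 60 mean [0.5779 0.0487] circle [0.5797 0.0501] r 0.019
filter_base net [0.58  0.119] circ [0.58  0.117] 0.0282 2.19
```

Run:
```python
from h import *
c=wrist(); P,r,s=pose()
g=cv2.cvtColor(c["color"],cv2.COLOR_RGB2GRAY); u=px(c,[.58,.118,.089]).round().astype(int)
w=g[u[1]-9:u[1]+10,u[0]-9:u[0]+10]; m=cv2.moments(cv2.morphologyEx((w<w.min()+35).astype(np.uint8),cv2.MORPH_OPEN,np.ones((4,4))),True)
q=(u[0]-9+m["m10"]/m["m00"],u[1]-9+m["m01"]/m["m00"]); print(u,q,m["m00"],back(c,q,.089),P)
```

```text
[385 239] (np.float64(388.4), np.float64(240.10344827586206)) 145.0 [0.58108267 0.12013849 0.089     ] [0.57825331 0.04938717 0.09261304]
```

View pics/m9.png

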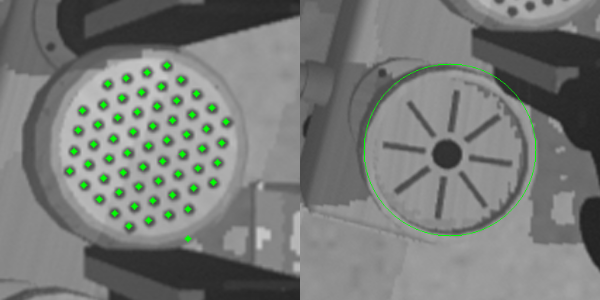

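Call:
apply_moves(deltas=[[0.6,[-0.009,0.18,0],0],[0.6,[-0.009,0.35,0],0],[0.6,[-0.009,0.35,0],0],[0.6,[-0.009,0.35,0],0],[0.6,[-0.009,0.35,0.07],0],[0.6,[-0.009,0.35,0.13],0],[0.6,[-0.009,0.35,0.15],0],[0.6,[-0.009,0.35,0.15],0],[0.6,[-0.009,0.35,0.15],0]])

```text
t: 18.9
eef_pos: [0.5808, 0.1204, 0.0624]
tool_rot: [-0.0, 0.0, 1.0, -0.0]
contact_force: [0.2, -0.3, -0.9]
gripper_width: 0.515
grasp_force: 41.3
```

Call:
apply_moves(deltas=[[0.6,[0,0,0.02],0],[0.6,[0,0,0.03],0],[0.6,[0,0,0.04],0],[0.6,[0,0,0.04],0],[0.6,[0,0,0.04],0]])

```text
t: 19.4
eef_pos: [0.5807, 0.1209, 0.0546]
tool_rot: [-0.0, 0.0, 1.0, 0.0]
contact_force: [-0.1, 0.2, -1.4]
gripper_width: 0.518
grasp_force: 41.3
```

Call:
apply_moves(deltas=[[0.6,[0.002,-0.004,0.006],0],[0.6,[0.002,-0.004,0.011],0],[0.6,[0.002,-0.004,0.011],0],[0.6,[0.002,-0.004,0.011],0]])

```text
t: 19.8
eef_pos: [0.5804, 0.1199, 0.0526]
tool_rot: [0.0, 0.0, 1.0, -0.0]
contact_force: [-0.1, -0.3, 2.0]
gripper_width: 0.517
grasp_force: 41.6
```

Call:
apply_moves(deltas=[[0.3,[0,0,0.003],0],[0,[0,0,0.003],0],[0,[0,0,0.003],0],[0,[0,0,-0.05],0],[0,[0,0,-0.25],0],[0,[0.1,0.2,-0.5],0],[0,[0.25,0.4,-0.7],0],[0,[0.25,0.4,-0.7],0],[0,[0.25,0.4,-0.7],0],[0,[0.25,0.4,-0.7],0]])

```text
t: 20.8
eef_pos: [0.5305, 0.2003, 0.1932]
tool_rot: [0.001, -0.0, 1.0, 0.0]
contact_force: [-0.1, -1.1, -0.5]
gripper_width: 1.004
grasp_force: 0.0
```

Run:
```python
from h import *
for i in range(3): c=wrist("w10")
v=holes(c,[.58,.119],.101,.034); cv2.imwrite("pics/hd3.png",v)
find(c,"base",.092,.029,[.58,.119],name="c10")
find(c,"wide_funnel",.084,.0275,[.5305,.292],name="c10f")
print([np.round(d["point"],4).tolist() for d in bot.look_for(c,"support_disc")[:2]])
for z in (.091,.101,.111): v=holes(c,[.58,.119],z,.034)
I=[cv2.resize(cv2.imread(f"pics/{k}.png"),(260,260)) for k in("hd3","c10","c10f")]
cv2.imwrite("pics/m10.png",np.hstack(I))
delta([.53,.292,.1],np.pi/2)
```

```text
holes 59 mean [0.5806 0.1194] circle [0.5806 0.1194] r 0.0177
base net [0.58  0.119] circ [0.577 0.122] 0.0282 1.44
wide_funnel net [0.5305 0.292 ] circ [0.53   0.2905] 0.0265 2.95
[[0.5827, 0.1211, 0.1087]]
holes 59 mean [0.5852 0.1165] circle [0.5852 0.1165] r 0.0184
holes 59 mean [0.5806 0.1194] circle [0.5806 0.1194] r 0.0177
holes 59 mean [0.5759 0.1223] circle [0.576  0.1223] r 0.0171
pos [0.5304 0.1984 0.1915] yaw_y 1.568 tilt [-0.001 -0.001 -1.   ] q7 1.27 t 21.0 | delta [0.0024 0.4688 0.4569] turn -0.0004
```

View pics/m10.png

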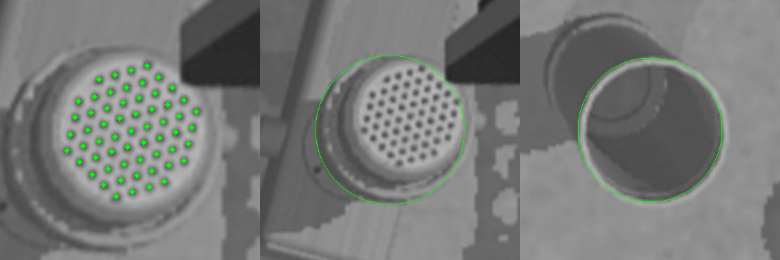

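Disc sits concentric in the base, holes centred at (0.5806, 0.1194). Funnel rim well fitted at (0.530, 0.291). Grip the funnel.

Call:
apply_moves(deltas=[[0,[0.002,0.25,0],0],[0,[0.002,0.465,0.1],0],[0,[0.002,0.465,0.3],0],[0,[0.002,0.465,0.5],0],[0,[0.002,0.465,0.7],0],[0,[0.002,0.465,0.9],0],[0,[0.002,0.465,0.985],0],[0,[0.002,0.465,0.985],0],[0,[0.002,0.465,0.985],0]])

```text
t: 21.9
eef_pos: [0.5306, 0.2921, -0.0047]
tool_rot: [-0.0, 0.001, 1.0, -0.0]
contact_force: [1.4, 0.4, 0.4]
gripper_width: 0.999
grasp_force: 0.0
```

Call:
apply_moves(deltas=[[0.4,[0,0,0],0],[0.6,[0,0,0],0],[0.6,[0,0,0],0],[0.6,[0,0,0],0],[0.6,[0,0,0],0]], squeeze=40)

```text
t: 22.4
eef_pos: [0.5311, 0.2935, -0.003]
tool_rot: [0.001, 0.0, 1.0, 0.001]
contact_force: [-0.5, -1.3, 6.1]
gripper_width: 0.632
grasp_force: 41.5
```

Call:
apply_moves(deltas=[[0.6,[0,0,-0.1],0],[0.6,[0,0,-0.3],0],[0.6,[0,0,-0.5],0],[0.6,[-0.05,-0.1,-0.65],0],[0.6,[-0.15,-0.3,-0.65],0],[0.6,[-0.25,-0.5,-0.65],0],[0.6,[-0.25,-0.5,-0.65],0],[0.6,[-0.25,-0.5,-0.65],0],[0.6,[-0.25,-0.5,-0.65],0]])

```text
t: 23.3
eef_pos: [0.5793, 0.1944, 0.1253]
tool_rot: [-0.0, -0.001, 1.0, 0.0]
contact_force: [0.1, -0.4, -1.5]
gripper_width: 0.632
grasp_force: 42.7
```

Run:
```python
from h import *
for i in range(3): c=wrist("w11")
p,r,s=pose(); print(s["gripper_width"],s["grasp_force"],s["contact_force"],p.round(4),r.apply([0,0,1]).round(3))
v=holes(c,[.58,.119],.101,.034)
for z in (.083,.087,.091): find(c,"wf",p[2]+z,.0262,p[:2],name="c11")
```

```text
0.6371200597830832 42.66630705446005 [ 0.06497319 -0.57708237 -0.61096684] [0.5792 0.1948 0.1252] [-0.001  0.001 -1.   ]
holes 59 mean [0.5805 0.1194] circle [0.5805 0.1194] r 0.0176
wf net [0.5792 0.1948] circ [0.5812 0.1948] 0.0272 2.48
wf net [0.5792 0.1948] circ [0.5782 0.1948] 0.0262 2.5
wf net [0.5792 0.1948] circ [0.5752 0.1948] 0.0252 2.5
```

Call:
apply_moves(deltas=[[0.6,[-0.009,-0.19,0],0],[0.6,[-0.009,-0.377,0],0],[0.6,[-0.009,-0.377,0],0],[0.6,[-0.009,-0.377,0],0],[0.6,[-0.009,-0.377,0.05],0],[0.6,[-0.009,-0.377,0.1],0],[0.6,[-0.009,-0.377,0.1],0],[0.6,[-0.009,-0.377,0.1],0]])

```text
t: 24.25
eef_pos: [0.5812, 0.1183, 0.1046]
tool_rot: [-0.001, -0.0, 1.0, -0.0]
contact_force: [-0.6, -0.4, -1.4]
gripper_width: 0.635
grasp_force: 42.7
```

Run:
```python
from h import *
delta([.581,.1194,.097],np.pi/2)
```

```text
pos [0.5812 0.1183 0.1046] yaw_y 1.572 tilt [-0.001 -0.    -1.   ] q7 1.5 t 24.25 | delta [0.0008 0.0057 0.038 ] turn 0.0001
```

Call:
apply_moves(deltas=[[0.6,[0,0.005,0.015],0],[0.6,[0,0.005,0.03],0],[0.6,[0,0.005,0.045],0],[0.6,[0,0.005,0.05],0],[0.6,[0,0.005,0.05],0]])

```text
t: 24.75
eef_pos: [0.5816, 0.1192, 0.0956]
tool_rot: [-0.0, 0.0, 1.0, 0.0]
contact_force: [-1.7, 1.9, 3.2]
gripper_width: 0.632
grasp_force: 42.6
```

Call:
apply_moves(deltas=[[0.6,[0.004,0.004,0],0],[0.6,[0.004,0.004,0.008],0],[0.6,[0.004,0.004,0.016],0],[0.6,[0.004,0.004,0.016],0]])

```text
t: 25.15
eef_pos: [0.5809, 0.1192, 0.092]
tool_rot: [-0.0, 0.0, 1.0, -0.0]
contact_force: [-2.1, 0.5, -0.1]
gripper_width: 0.637
grasp_force: 42.7
```

Call:
apply_moves(deltas=[[0.6,[0.004,0,0.006],0],[0.6,[0.004,0,0.012],0],[0.6,[0.004,0,0.012],0],[0.6,[0.004,0,0.012],0]])

```text
t: 25.55
eef_pos: [0.5815, 0.1196, 0.0918]
tool_rot: [0.001, 0.0, 1.0, 0.001]
contact_force: [-3.4, -0.3, 14.4]
gripper_width: 0.632
grasp_force: 43.2
```

Call:
apply_moves(deltas=[[0.3,[0,0,-0.002],0],[0,[0,0,-0.004],0],[0,[0,0,-0.004],0],[0,[0,0,-0.004],0],[0,[0,0,-0.1],0],[0,[0,0,-0.3],0],[0,[0,0,-0.5],0],[0,[0.1,0.25,-0.55],0],[0,[0.15,0.5,-0.55],0],[0,[0.15,0.75,-0.55],0],[0,[0.15,0.75,-0.55],0],[0,[0.15,0.75,-0.55],0]])

```text
t: 26.75
eef_pos: [0.5493, 0.2718, 0.1992]
tool_rot: [-0.0, -0.002, 1.0, -0.0]
contact_force: [0.4, -1.1, -0.4]
gripper_width: 0.997
grasp_force: 0.0
```

Run:
```python
from h import *
for i in range(3): c=wrist("w12")
for z in (.175,.179,.183): find(c,"wf",z,.0262,[.581,.119])
print([np.round(d["point"],4).tolist() for d in bot.look_for(c,"wide_funnel")[:2]])
print([np.round(d["point"],4).tolist() for d in bot.look_for(c,"funnel_lid")[:2]])
for z,r in ((.0105,.03),(.035,.009)): find(c,"lid",z,r,[.554,.437])
delta([.553,.437,.05],np.pi/2)
```

```text
wf net [0.581 0.119] circ [0.584  0.1155] 0.0257 3.48
wf net [0.581 0.119] circ [0.582  0.1185] 0.0252 3.48
wf net [0.581 0.119] circ [0.578 0.122] 0.026 3.14
[[0.5788, 0.1181, 0.1569]]
[[0.5549, 0.4348, 0.01]]
lid net [0.554 0.437] circ [0.55   0.4365] 0.029 2.28
lid net [0.554 0.437] circ [0.557  0.4375] 0.0098 3.13
pos [0.5507 0.2673 0.1998] yaw_y 1.567 tilt [ 0.    -0.001 -1.   ] q7 1.19 t 27.0 | delta [-0.0083  0.8491  0.7487] turn -0.0006
```

Call:
apply_moves(deltas=[[0,[0,0.25,0],0],[0,[0,0.5,0.15],0],[0,[0,0.75,0.35],0],[0,[0,0.845,0.55],0],[0,[0,0.845,0.65],0],[0,[0,0.845,0.65],0],[0,[0,0.845,0.65],0]])

```text
t: 27.7
eef_pos: [0.5512, 0.4365, 0.0702]
tool_rot: [0.0, 0.001, 1.0, -0.001]
contact_force: [0.1, 0.3, -0.1]
gripper_width: 1.001
grasp_force: 0.0
```

```bash
cat >> h.py <<'E'
def knob(c,xy,z):
    """centre of the dark knob top, plane z"""
    u=px(c,np.array([*xy,z])).round().astype(int); g=cv2.cvtColor(c["color"],cv2.COLOR_RGB2GRAY)
    w=g[u[1]-40:u[1]+41,u[0]-40:u[0]+41]; b=(w<60).astype(np.uint8)
    l,L,st,ce=cv2.connectedComponentsWithStats(b)
    for i in range(1,l):
        if st[i,4]>60: print("dark",st[i].tolist(),"px",(ce[i]+u-40).round(1),"->",back(c,ce[i]+u-40,z).round(4))
    print("min",w.min(),np.percentile(w,[5,25,50]))
E
python3 - <<'E'
from h import *
for i in range(3): c=wrist("w13")
print([np.round(d["point"],4).tolist() for d in bot.look_for(c,"funnel_lid")[:2]])
for z,r in ((.0105,.03),(.035,.009)): find(c,"lid",z,r,[.554,.437])
knob(c,[.554,.437],.035)
delta([.554,.437,-.029],np.pi/2)
E
```

```text
[[0.5548, 0.4394, 0.0099]]
lid net [0.554 0.437] circ [0.549  0.4415] 0.029 2.34
lid net [0.554 0.437] circ [0.555  0.4405] 0.01 3.9
dark [34, 27, 22, 28, 492] px [282.8 221. ] -> [0.5548 0.4405 0.035 ]
min 43 [ 51. 118. 126.]
pos [0.5523 0.4378 0.0726] yaw_y 1.568 tilt [ 0.003  0.002 -1.   ] q7 1.03 t 27.9 | delta [-0.007  -0.0053  0.508 ] turn -0.0004
```

Call:
apply_moves(deltas=[[0,[0,0,-0.25],0],[0,[0,0.05,-0.5],0],[0,[-0.1,0.1,-0.6],0],[0,[-0.3,0.1,-0.6],0],[0,[-0.38,0.1,-0.6],0],[0,[-0.38,0.1,-0.6],0],[0,[-0.38,0.1,-0.6],0]])

```text
t: 28.6
eef_pos: [0.6264, 0.4579, 0.1908]
tool_rot: [0.0, 0.001, 1.0, 0.0]
contact_force: [-0.3, -0.3, -0.4]
gripper_width: 1.0
grasp_force: 0.0
```

Run:
```python
from h import *
for i in range(3): c=wrist("w14")
print(c["pose"][:3,3].round(3),[np.round(d["point"],4).tolist() for d in bot.look_for(c,"funnel_lid")[:2]])
for z,r in ((.0105,.03),(.0105,.0295),(.035,.009)): find(c,"lid",z,r,[.556,.439],name="c14")
knob(c,[.556,.439],.035)
delta([.554,.437,.03],np.pi/2)
```

```text
[0.549 0.458 0.372] [[0.5576, 0.442, 0.0093]]
lid net [0.556 0.439] circ [0.559 0.441] 0.0292 2.09
lid net [0.556 0.439] circ [0.559 0.441] 0.0292 2.09
lid net [0.556 0.439] circ [0.558  0.4405] 0.0085 4.14
dark [35, 35, 15, 16, 197] px [261.  121.4] -> [0.5583 0.4408 0.035 ]
min 48 [ 98. 126. 133.]
pos [0.6251 0.4591 0.1903] yaw_y 1.572 tilt [-0.     0.001 -1.   ] q7 1.04 t 28.8 | delta [ 0.3551 -0.1109  0.8014] turn 0.0001
```

Call:
apply_moves(deltas=[[0,[0.15,-0.092,0],0],[0,[0.335,-0.092,0.1],0],[0,[0.335,-0.092,0.3],0],[0,[0.335,-0.092,0.5],0],[0,[0.335,-0.092,0.7],0],[0,[0.335,-0.092,0.8],0],[0,[0.335,-0.092,0.8],0],[0,[0.335,-0.092,0.8],0]])

```text
t: 29.6
eef_pos: [0.5592, 0.4405, 0.0306]
tool_rot: [0.0, -0.0, 1.0, 0.0]
contact_force: [0.4, 1.3, 0.6]
gripper_width: 1.002
grasp_force: 0.0
```

Run:
```python
from h import *
bot.read_camera("wrist");bot.read_camera("wrist");delta([.558,.4407,-.024],np.pi/2)
```

```text
pos [0.5604 0.4411 0.0321] yaw_y 1.571 tilt [ 0.003  0.002 -1.   ] q7 1.05 t 29.7 | delta [ 0.0125 -0.0025  0.2802] turn -0.0
```

Call:
apply_moves(deltas=[[0,[0.009,0,0.1],0],[0,[0.009,0,0.2],0],[0,[0.009,0,0.276],0],[0,[0.009,0,0.276],0],[0.5,[0.009,0,0.276],0],[0.8,[0.009,0,0.276],0],[0.95,[0.009,0,0.276],0],[0.95,[0.009,0,0.276],0],[0.95,[0.009,0,0.276],0],[0.95,[0.009,0,0.276],0],[0.95,[0.009,0,0.276],0]], squeeze=40)

```text
t: 30.8
eef_pos: [0.5578, 0.4404, -0.0247]
tool_rot: [0.0, 0.0, 1.0, 0.0]
contact_force: [-1.3, -0.3, 5.3]
gripper_width: 0.191
grasp_force: 39.2
```

Call:
apply_moves(deltas=[[0.95,[0,0,-0.15],0],[0.95,[0,0,-0.4],0],[0.95,[0,0,-0.65],0],[0.95,[0,-0.05,-0.9],0],[0.95,[0,-0.25,-1],0],[0.95,[0,-0.5,-1],0],[0.95,[0,-0.75,-1],0],[0.95,[-0.05,-1,-1],0],[0.95,[-0.1,-1,-1],0],[0.95,[-0.1,-1,-1],0]])

```text
t: 31.8
eef_pos: [0.5786, 0.2378, 0.1747]
tool_rot: [0.0, 0.002, 1.0, -0.0]
contact_force: [0.3, -0.0, -1.4]
gripper_width: 0.193
grasp_force: 39.4
```

Run:
```python
from h import *
for i in range(3): c=wrist("w15")
p,r,s=pose(); print(s["gripper_width"],s["grasp_force"],p.round(4),r.apply([0,0,1]).round(3))
for z in (.033,.035,.037): find(c,"lid",p[2]+z,.03,p[:2])
for z,rr in ((.179,.0262),(.179,.0245)): find(c,"wf",z,rr,[.582,.1185])
delta([.582,.119,.175],np.pi/2)
```

```text
0.19276414282806606 39.355183434672654 [0.5765 0.2418 0.174 ] [-0.001  0.    -1.   ]
lid net [0.5765 0.2418] circ [0.5755 0.2408] 0.029 2.13
lid net [0.5765 0.2418] circ [0.576  0.2408] 0.0298 2.19
lid net [0.5765 0.2418] circ [0.5745 0.2408] 0.029 2.15
wf net [0.582  0.1185] circ [0.582  0.1185] 0.0252 3.46
wf net [0.582  0.1185] circ [0.5815 0.1185] 0.025 3.46
pos [0.5765 0.2418 0.174 ] yaw_y 1.573 tilt [-0.001  0.    -1.   ] q7 1.27 t 31.95 | delta [-0.0263 -0.6141 -0.0051] turn 0.0003
```

Call:
apply_moves(deltas=[[0.95,[-0.0285,-0.2,0],0],[0.95,[-0.0285,-0.4,0],0],[0.95,[-0.0285,-0.55,0],0],[0.95,[-0.0285,-0.613,0],0],[0.95,[-0.0285,-0.613,0],0],[0.95,[-0.0285,-0.613,0.03],0],[0.95,[-0.0285,-0.613,0.07],0],[0.95,[-0.0285,-0.613,0.07],0],[0.95,[-0.0285,-0.613,0.07],0]])

```text
t: 32.85
eef_pos: [0.5826, 0.1186, 0.1599]
tool_rot: [-0.001, -0.001, 1.0, -0.0]
contact_force: [0.5, -1.0, -0.4]
gripper_width: 0.188
grasp_force: 39.4
```

Run:
```python
from h import *
for i in range(2): c=wrist("w16")
p,r,s=pose(); print(s["contact_force"])
find(c,"lid",p[2]+.0352,.03,p[:2])
delta([.5822,.1192,.1483],np.pi/2)
```

```text
[-0.48534006  0.40332042 -1.15024169]
lid net [0.5831 0.118 ] circ [0.5781 0.1175] 0.029 1.74
pos [0.5831 0.118  0.1605] yaw_y 1.571 tilt [-0. -0. -1.] q7 1.47 t 32.95 | delta [0.0045 0.0061 0.0612] turn 0.0001
```

Call:
apply_moves(deltas=[[0.95,[0.004,0.006,0.01],0],[0.95,[0.004,0.006,0.025],0],[0.95,[0.004,0.006,0.035],0],[0.95,[0.004,0.006,0.045],0],[0.95,[0.004,0.006,0.045],0]])

```text
t: 33.45
eef_pos: [0.582, 0.1185, 0.1512]
tool_rot: [-0.0, 0.0, 1.0, -0.0]
contact_force: [-1.0, -0.4, -2.0]
gripper_width: 0.192
grasp_force: 39.4
```

Call:
apply_moves(deltas=[[0.95,[0,0,0.008],0],[0.95,[0,0,0.015],0],[0.95,[0,0,0.018],0],[0.95,[0,0,0.018],0]])

```text
t: 33.85
eef_pos: [0.5825, 0.1187, 0.1483]
tool_rot: [0.0, 0.0, 1.0, 0.0]
contact_force: [-1.2, -0.7, 1.6]
gripper_width: 0.191
grasp_force: 39.6
```

Call:
apply_moves(deltas=[[0.95,[0,0,0.004],0],[0.8,[0,0,0.004],0],[0.5,[0,0,0],0],[0.3,[0,0,0],0],[0.3,[0,0,0],0],[0.3,[0,0,-0.1],0],[0.3,[0,0,-0.3],0],[0.3,[0.1,0.1,-0.5],0],[0.3,[0.2,0.3,-0.5],0],[0.3,[0.2,0.4,-0.5],0],[0.3,[0.2,0.4,-0.5],0]])

```text
t: 34.95
eef_pos: [0.5411, 0.2033, 0.248]
tool_rot: [-0.0, -0.003, 1.0, 0.001]
contact_force: [0.5, 0.3, -1.1]
gripper_width: 0.701
grasp_force: 0.0
```

Run:
```python
from h import *
for i in range(3): c=wrist("w17")
print(pose()[0],pose()[2]["gripper_width"])
find(c,"lid",.1835,.03,[.582,.1185],name="c17"); find(c,"knob",.208,.009,[.582,.1185]); knob(c,[.582,.1185],.208)
for cam in("top","scene"):
    t=bot.read_camera(cam); print(cam,{n:np.round(d[0]["point"],4).tolist() for n in("funnel_lid","wide_funnel","filter_base","support_disc","narrow_funnel") if (d:=bot.look_for(t,n))})
```

```text
[0.54236072 0.197524   0.24774184] 0.7023600543564229
lid net [0.582  0.1185] circ [0.5825 0.119 ] 0.029 1.91
knob net [0.582  0.1185] circ [0.573  0.1245] 0.0082 2.8
dark [14, 22, 66, 59, 1968] px [190.8 280.7] -> [0.5961 0.1279 0.208 ]
min 35 [ 39.  47. 116.]
top {'funnel_lid': [0.5859, 0.1157, 0.1822], 'wide_funnel': [0.5655, 0.0955, 0.1088], 'narrow_funnel': [0.6371, -0.2723, 0.0474]}
scene {'funnel_lid': [0.5745, 0.1144, 0.184], 'wide_funnel': [0.5627, 0.1025, 0.1298], 'narrow_funnel': [0.6301, -0.2757, 0.0572]}
```

```bash
python3 -c "
from station import bot; print(bot.hand_in())"
```

```text
the job is handed in; nothing more can be done
None
```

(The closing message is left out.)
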